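# Draw a charge of three grinding balls from the metering feeder

### The job

Draw one charge of three steel grinding balls for the enamel mill. Push the little open parts box along its rails, fully home against the stop under the feeder's chute, then press the feeder's lever pad all the way down once, keep it down until three balls have run into the box, and let it spring back up so that the gate shuts on the remaining two. Do it all with the fingertips: do not pick up or tip the box, do not touch the balls, and leave the jar, the mortar and the loupe where they stand.

Things in the scene. Friction and masses are not known exactly. Their poses are not given: they have to be found in the camera images.
- ball_feeder: Ball feeder fixed to the bench: base plate 84 x 262 x 3 mm under a sloping steel chute, rocking lever on top. Origin: on the bench under the gate. y runs uphill along the chute, level: plate from y -154 (box's end) to +108 mm (pad's end); z up. Chute lip at y -30, underside 21 mm up. Over the plate beyond y -35 stand only the box and its rails (tops 7 mm up). The pad is its highest point.
- stop (a point): The upright stop for the box: middle of the front leg's face, at y = -16 mm in the feeder's frame, 10 mm above the bench, under the chute. Two steel guide rails, 47 mm apart inside, 4 mm high, run on the base plate from here along the feeder's -y to its end.
- parts_box: Shallow open box, 44 (x) x 64 (y) x 15 mm, walls and floor 2 mm, about 60 g, loose, standing on the base plate between the rails (rim 18 mm above the bench). Origin: centre of its underside; axes parallel to the feeder's. Starts 30 to 70 mm short of the stop; push its outer (-y) end wall towards the feeder's +y. Fully home its origin is at y = -48 mm in the feeder's frame, 32 mm from the stop.
- gate_lever (a joint): Rocking lever, rad: 0 at rest (gate shut), 0.40 pressed fully down to its end stop. Spring return: 2.5 N on the pad starts it, 5 N holds it down. Pressing lifts the gate at the other end (clears a ball above 0.32) while a finger comes down behind the third ball; let go, the finger rises and the gate shuts. The balls run out within about 1 s of full pressing.
- pad_top (a point): Centre of the top of the lever's ribbed rubber thumb pad, 22 (feeder x) x 28 mm (feeder y), at the lever's uphill end. At rest 94 mm above the bench, at y = +102 in the feeder's frame, rising 13 degrees towards +y; fully pressed it is 33 mm lower and 9 mm farther out (+y), tilting 10 degrees the other way. The point moves with the pad.
- ball_1: Steel grinding ball, 14 mm in diameter, 11 g, loose in the chute, number 1 of five counted from the gate (one of the charge of three). Origin: its centre.
- ball_2: Steel grinding ball, 14 mm in diameter, 11 g, loose in the chute, number 2 of five counted from the gate (one of the charge of three). Origin: its centre.
- ball_3: Steel grinding ball, 14 mm in diameter, 11 g, loose in the chute, number 3 of five counted from the gate (one of the charge of three). Origin: its centre.
- ball_4: Steel grinding ball, 14 mm in diameter, 11 g, loose in the chute, number 4 of five counted from the gate (to stay behind the gate). Origin: its centre.
- ball_5: Steel grinding ball, 14 mm in diameter, 11 g, loose in the chute, number 5 of five counted from the gate (to stay behind the gate). Origin: its centre.
- jar: Bystander: clear plastic jar with a white screw lid, 42 mm across, 58 mm tall, on the far side of the feeder. Origin: centre of its underside.
- mortar: Bystander: small brown stone mortar, 60 mm across, 30 mm tall, beyond the pad end of the feeder. Origin: centre of its underside.
- loupe: Bystander: black eye loupe, 34 mm across, 30 mm tall, on the far side of the feeder. Origin: centre of its underside.
Mind the look-alikes: they are no part of the job. What is shaped like the parts_box but turquoise is not meant.

How it is judged:
On the way, in this order (a step that is already met when the one before it is completed fails the run):
1. the box is pushed home under the chute, to within 5 mm of the stop, all balls still behind the gate (y of parts_box in the frame of ball_feeder above -0.053 m and y of each of ball_1, ball_2, ball_3, ball_4, ball_5 in the frame of ball_feeder above -0.005 m), for 0.2 s.
2. the lever is pressed all the way down (above 0.35 rad) (value of joint gate_lever above 0.35 rad), for 0.2 s.
3. the first three balls are in the box (x of ball_1 in the frame of parts_box between -0.021 and 0.021 m and y of ball_1 in the frame of parts_box between -0.031 and 0.031 m and z of ball_1 in the frame of parts_box between 0.004 and 0.024 m and x of ball_2 in the frame of parts_box between -0.021 and 0.021 m and y of ball_2 in the frame of parts_box between -0.031 and 0.031 m and z of ball_2 in the frame of parts_box between 0.004 and 0.024 m and x of ball_3 in the frame of parts_box between -0.021 and 0.021 m and y of ball_3 in the frame of parts_box between -0.031 and 0.031 m and z of ball_3 in the frame of parts_box between 0.004 and 0.024 m), for 0.1 s.
At the end, for the whole second after the job is handed in: The box is home under the chute (within 8 mm of the stop), level and at rest; balls 1 to 3 lie in it; the lever is back up (below 0.05 rad); balls 4 and 5 are behind the shut gate; all balls slower than 50 mm/s (all of step 3 and y of parts_box in the frame of ball_feeder above -0.056 m and value of joint gate_lever below 0.05 rad and linear speed of parts_box below 0.02 m/s and angle between parts_box's own z axis and vertical below 0.1 rad and y of each of ball_4, ball_5 in the frame of ball_feeder above -0.003 m and linear speed of each of ball_1, ball_2, ball_3, ball_4, ball_5 below 0.05 m/s); the robot touches nothing.
It fails at once if a fourth ball is let out (y of any of ball_4, ball_5 in the frame of ball_feeder below -0.02 m).
It fails at once if the box is picked up or tipped (lifted 8 mm off its plate, or tilted over 0.25 rad) (z of parts_box in the frame of ball_feeder above 0.011 m or angle between parts_box's own z axis and vertical above 0.25 rad).
It fails at once if a ball is touched by the fingers (contact force between the fingers and ball_1 above 0.3 N or contact force between the fingers and ball_2 above 0.3 N or contact force between the fingers and ball_3 above 0.3 N or contact force between the fingers and ball_4 above 0.3 N or contact force between the fingers and ball_5 above 0.3 N).
It fails at once if the jar, mortar or loupe is moved more than 15 mm or tipped (distance of any of jar, mortar, loupe from where it was at the start of the episode above 0.015 m or angle between any of jar, mortar, loupe's own z axis and vertical above 0.3 rad).
It also fails if it takes over 42 s, if anything falls off the work surface, if the arm or the gripper's body presses on something with over 40 N, if the wrist force passes 120 N, or if a joint passes its speed limit or range.

### The arm

A 7-joint arm with a two-finger parallel gripper is mounted at the origin on a cart in front of the work surface, level with it; the furniture and walls round the work are solid. World frame = base frame: x ahead of the robot, y to its left, z up, the work surface at z = 0. Lengths are in m, angles in rad, forces in N, time in s.
With the tool pointing down it reaches from about 0.425 to 1.025 m from the base axis. Payload 3.6 kg.
Tool frame: the origin (TCP) lies at the very end of the fingers, on their centre line; the grasp point (between the pads) lies 19 mm behind it; x points along the fingers, y is the direction in which the jaws open and shut, and the axes are right-handed (so a half turn about x gives the same grasp; the last joint's range is limited). The gripper opens to 85 mm and grips with 20 to 120 N. Pads are 22 mm wide; open, the fingers measure 114 mm over their backs; the gripper's body (76 mm by 85 mm) begins 54 mm behind the grasp point. The pads swing forward as they close: fully open they stand 13 mm farther back than shut.
Start: joints at [-1.28, 0.591, 0.048, 1.609, -0.033, 0.943, -0.034], TCP at [0.271, 0.672, 0.199] pointing down, gripper open.
Joint ranges: [-2.69, 2.69], [-0.47, 2.24], [-1.27, 1.36], [0.19, 2.51], [-1.53, 4.68], [0.08, 2.07], [-3.09, 3.09]. Speed limits (rad/s): [2.57, 2.57, 3.14, 3.14, 3.14, 3.14, 3.14].

### API

Orientations are given as a unit quaternion [w, x, y, z].
In Python, from plant import manip, viewer, order gives the robot as it stands. The module is installed in compiled form; this text tells all that it offers.
- The arm moves only by the tool step_arm, never from a script. Its argument "commands" is a list of rows, each a list of 6 numbers: the shift along the tool's x, y, z in m, then the turn, a rotation vector about the tool's x, y, z in degrees. A call has 1 to 12 rows; each row shifts and turns the commanded pose from where the row before left it, along the tool's axes as they then stand; what a row does not reach is not made up. A row lasts 1/10 s, in which the tool goes at most 50 mm and 8.59 degrees, less where a joint would pass 70% of its speed; a pose out of reach is approached as far as the arm can. A call with a gripper value outside its range is refused whole. "grip" is the opening in per cent of the stroke, from 0 (shut) to 100 (fully open), set as the call begins (left out, the last holds). The fingers move at their own pace and stop on an object; the grip force is fixed at half the most. Time passes only in rows, so rows that do not move let the fingers close. It gives the time, the measured TCP pose, the force and the opening at its end, in the units of the state.
- manip.read_state(): the state, without advancing time (a new reading comes with each control period).
- viewer.read_camera(name): name is "side" or "top"; returns a dict with "color" (400x640x3 uint8, blue, green, red), "range_z" (400x640 float32, m along the optical axis (not along the pixel's ray), 0 where there is no reading), "intrinsics" (3x3 intrinsics, pixels), "position" and "orientation" of the camera in the world. Camera axes: x right, y down, z forward; pixel columns grow to the right and rows downward; lengths in m; the calibration is good to about 2 mm. A picture is of the moment at which its call begins.
- order.hand_in(): hands the job in, once; it reports no verdict.
Trained networks look in a picture, given as the dict that the camera call returned (one of the last four; its "shot" number tells which), for a name from the list of things; names that differ only in an ending like _2 or _b are one class to them, and where a whole thing is asked for, a point or a joint stands for the part that bears it (a point fixed in the world has none). Each returns a list of dicts, best first, with "confidence" (0 to 1); they miss things now and then, are a little off and sometimes report something else, mostly with a low value. They report only what shows in the picture. A call takes as long as a camera call. They do not tell look-alikes from the thing itself.
- viewer.trace(picture, target): "mask" (400x640 bool, what is visible of it) and "rect" ([left, top, right, bottom] in pixels, round what is visible of it).
The state is a dict: "time": time; "joint_positions": joint angles; "joint_velocities": joint speeds; "effort": joint torques, N m; "tcp_pos": TCP position; "tool_rot": TCP orientation; "ft_force": force on the tool from outside, world axes, zero at the start; "ft_torque": the same for the moment, N m; "width": finger opening in m.
Only numpy, scipy, OpenCV 4.12 (cv2) and the standard library are available. Lean on these libraries where they do the work, as an engineer would, in place of code of your own. Each camera call takes 0.05 s, during which the arm holds its last target. There are 200 camera calls.

## Working session

There is one attempt and no reset: what is moved stays moved. The work goes in short steps, Python scripts to look and compute and a tool call to move; the robot and the scene stay as the last step left them, time stands still between calls to the robot, and variables do not carry over. Pictures are saved under pics/ and viewed, about 8 in all and at most 12, crops included, and the job is handed in when it is done.

Besides the shell and the picture viewer there is one more tool, called after "Emit:" as name(argument=value, ...) on one line, values as JSON. step_arm: Moves the arm, as the interface text tells. Its arguments: {"type":"object","properties":{"commands":{"type":"array","items":{"type":"array","items":{"type":"number"}}},"grip":{"type":"number"}},"required":["commands"]}

```bash
mkdir -p pics; cat > h.py <<'E'
import numpy as np, cv2
from scipy.spatial.transform import Rotation as R
from plant import manip, viewer, order
def rot(q): return R.from_quat([q[1],q[2],q[3],q[0]]).as_matrix()
def cloud(p):
    z=p["range_z"]; K=p["intrinsics"]; v,u=np.mgrid[0:400,0:640]
    c=np.stack([(u-K[0,2])/K[0,0]*z,(v-K[1,2])/K[1,1]*z,z],-1)
    w=c@rot(p["orientation"]).T+p["position"]; w[z==0]=np.nan
    return w
E
python3 - <<'E'
from h import *
s=manip.read_state(); print(s["tcp_pos"],s["tool_rot"],s["time"],s["width"])
for n in("top","side"):
    p=viewer.read_camera(n); cv2.imwrite(f"pics/{n}0.png",p["color"]); W=cloud(p)
    print(n,p["position"],p["orientation"])
    for t in("ball_feeder","parts_box","pad_top","ball_1","jar","mortar","loupe"):
        for d in viewer.trace(p,t):
            q=W[d["mask"]]; q=q[~np.isnan(q[:,0])]
            print(t,round(d["confidence"],2),np.round(d["rect"]),np.round(np.median(q,0),3),np.round(np.percentile(q,[2,98],0),3).tolist()) if len(q) else print(t,d["rect"])
E
```

```text
[0.2711165  0.67139528 0.19780653] [ 0.69402151  0.13402225  0.69423924 -0.13566155] 0.0 0.0856493373282662
top [0.45702422 0.10495815 1.2818306 ] [-0.05324494  0.70756436 -0.70309164  0.04668833]
ball_feeder 0.65 [240. 250. 355. 297.] [0.447 0.171 0.005] [[0.404, 0.031, -0.001], [0.503, 0.28, 0.095]]
ball_feeder 0.53 [242. 278. 293. 287.] [0.444 0.255 0.084] [[0.426, 0.173, 0.055], [0.454, 0.288, 0.1]]
parts_box 0.96 [347. 128. 374. 156.] [ 0.801 -0.008  0.009] [[0.772, -0.039, 0.001], [0.829, 0.023, 0.019]]
parts_box 0.85 [421. 222. 449. 248.] [ 0.556 -0.187  0.009] [[0.523, -0.216, -0.001], [0.587, -0.16, 0.019]]
parts_box 0.74 [351. 175. 373. 201.] [ 0.671 -0.003  0.008] [[0.639, -0.026, -0.0], [0.703, 0.018, 0.018]]
parts_box 0.71 [324. 259. 352. 276.] [0.468 0.054 0.011] [[0.446, 0.022, 0.002], [0.488, 0.085, 0.02]]
parts_box 0.69 [418. 160. 435. 189.] [ 0.708 -0.178  0.008] [[0.677, -0.201, -0.0], [0.74, -0.154, 0.018]]
parts_box 0.19 [242. 274. 297. 285.] [0.444 0.253 0.084] [[0.428, 0.171, 0.033], [0.456, 0.287, 0.1]]
pad_top 0.68 [240. 274. 294. 284.] [0.444 0.251 0.084] [[
[... 659 characters left out ...]
290. 178. 313. 187.] [ 0.709 -0.169  0.006] [[0.677, -0.244, -0.003], [0.742, -0.148, 0.014]]
parts_box 0.63 [336. 182. 361. 187.] [ 0.557 -0.178  0.006] [[0.525, -0.216, -0.001], [0.59, -0.155, 0.013]]
pad_top 0.71 [379. 216. 395. 229.] [0.449 0.261 0.089] [[0.429, 0.169, 0.049], [0.459, 0.292, 0.095]]
jar 0.63 [330. 190. 348. 216.] [0.564 0.05  0.038] [[0.547, 0.021, 0.004], [0.581, 0.057, 0.057]]
mortar 0.92 [382. 265. 411. 291.] [0.423 0.347 0.017] [[0.397, 0.314, 0.0], [0.448, 0.368, 0.025]]
mortar 0.19 [359. 213. 408. 264.] [0.455 0.214 0.002] [[0.408, 0.039, -0.0], [0.504, 0.285, 0.092]]
loupe 0.58 [336. 216. 350. 231.] [0.553 0.123 0.016] [[0.54, 0.105, 0.001], [0.566, 0.131, 0.028]]
```

```bash
python3 - <<'E'
from h import *
p=viewer.read_camera("top"); W=cloud(p)
a=cv2.resize(p["color"][205:310,200:450],None,fx=3.2,fy=3.2,interpolation=cv2.INTER_CUBIC)
q=viewer.read_camera("side")
b=cv2.resize(q["color"][165:305,270:430],None,fx=3,fy=3,interpolation=cv2.INTER_CUBIC)[:260+160]
cv2.imwrite("pics/top1.png",a); cv2.imwrite("pics/side1.png",b)
# plate outline from top: everything in feeder mask
for P,n in((p,"top"),(q,"side")):
    W=cloud(P); d=viewer.trace(P,"ball_feeder")[0]; m=W[d["mask"]]; m=m[~np.isnan(m[:,0])]
    m=m[(m[:,2]<.012)]
    print(n,len(m),cv2.minAreaRect(m[:,:2].astype(np.float32)*1000))
    for t in("pad_top","parts_box"):
        for d in viewer.trace(P,t):
            m=W[d["mask"]]; m=m[~np.isnan(m[:,0])]
            if abs(np.median(m[:,0])-.45)>.04: continue
            hi=m[m[:,2]>(.082 if t=="pad_top" else .014)]
            print(t,cv2.minAreaRect(hi[:,:2].astype(np.float32)*1000),np.percentile(hi,[3,50,97],0).round(4).tolist())
E
```

```text
top 2431 ((455.19757080078125, 152.1082305908203), (87.44168090820312, 268.7882385253906), 6.978265285491943)
pad_top ((439.7323303222656, 264.3667297363281), (25.61008644104004, 51.08284378051758), 9.743046760559082) [[0.4256, 0.2462, 0.0844], [0.4397, 0.2709, 0.0936], [0.4509, 0.2874, 0.0995]]Traceback (most recent call last):
  File "<stdin>", line 17, in <module>
    return _quantile_unchecked(
        a, q, axis, out, overwrite_input, method, keepdims, weights)
    return _ureduce(a,
                    func=_quantile_ureduce_func,
    ...<5 lines>...
                    overwrite_input=overwrite_input,
                    method=method)
    r = func(a, **kwargs)
    result = _quantile(arr,
                       quantiles=q,
    ...<2 lines>...
                       out=out,
                       weights=wgt)
    slices_having_nans = np.isnan(arr[-1, ...])
                                  ~~~^^^^^^^^^
IndexError: index -1 is out of bounds for axis 0 with size 0
```

View pics/top1.png

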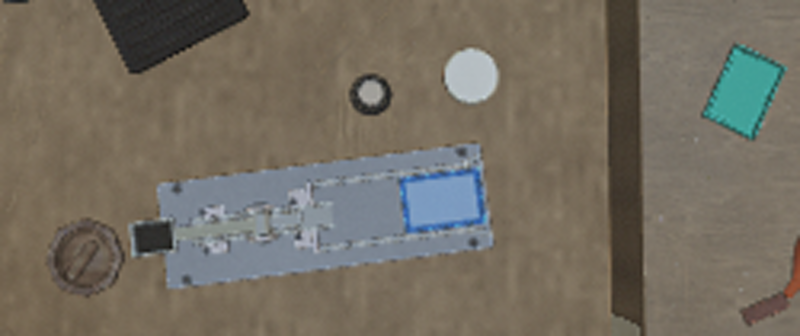

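View pics/side1.png

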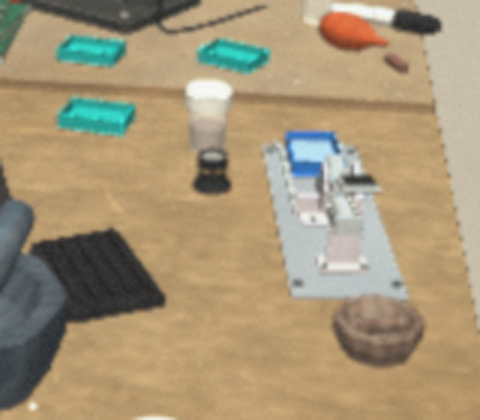

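The top crop shows the blue parts box at (443,201) between the rails, with the pad at (153,238), the mortar at (86,257), the loupe at (371,93) and the jar at (471,75). Box look-alikes are the turquoise trays, in the full top view at (361,142), (435,235), (362,188) and (427,175). The blue one on the feeder is the right one. In the feeder frame the origin is about (0.452, 0.175), with y turned +7° from world y. First I turn the wrist and shut the fingers.

Emit:
step_arm(commands=[[0,0,0,7.6,0,0],[0,0,0,7.6,0,0],[0,0,0,7.6,0,0],[0,0,0,7.6,0,0],[0,0,0,7.6,0,0],[0,0,0,7.6,0,0],[0,0,0,7.6,0,0],[0,0,0,7.6,0,0]], grip=0)

```text
time: 1.8
tcp_pos: [0.2713, 0.6724, 0.199]
tool_rot: [0.529, 0.469, 0.529, -0.469]
ft_force: [-0.1, -0.4, 0.0]
width: 0.0001
```

Emit:
step_arm(commands=[[0,0.01,0.039,0,0,0],[0,0.01,0.039,0,0,0],[0,0.01,0.039,0,0,0],[0,0.01,0.039,0,0,0],[0,0.01,0.039,0,0,0],[0,0.01,0.039,0,0,0],[0,0.01,0.039,0,0,0],[0,0.01,0.039,0,0,0],[0,0.01,0.039,0,0,0]])

```text
time: 2.7
tcp_pos: [0.4054, 0.334, 0.1993]
tool_rot: [0.531, 0.468, 0.531, -0.467]
ft_force: [-0.2, 0.2, 0.3]
width: 0.0001
```

Emit:
step_arm(commands=[[0,0.003,0.039,0,0,0],[0,0.003,0.039,0,0,0],[0,0.003,0.039,0,0,0],[0,0.003,0.039,0,0,0],[0,0.003,0.039,0,0,0],[0,0.003,0.039,0,0,0],[0,0.003,0.039,0,0,0],[0,0.003,0.039,0,0,0],[0,0.003,0.039,0,0,0],[0,0,0,0,0,0],[0,0,0,0,0,0]])

```text
time: 3.8
tcp_pos: [0.4758, -0.0103, 0.1992]
tool_rot: [0.53, 0.468, 0.53, -0.468]
ft_force: [0.3, 1.2, -0.1]
width: 0.0003
```

Emit:
step_arm(commands=[[0.03,0,0,0,0,0],[0.03,0,0,0,0,0],[0.03,0,0,0,0,0],[0.03,0,0,0,0,0],[0.03,0,0,0,0,0],[0.02,0,0,0,0,0],[0.01,0,0,0,0,0],[0.006,0,0,0,0,0],[0,0,0,0,0,0],[0,0,0,0,0,0]])

```text
time: 4.8
tcp_pos: [0.4763, -0.0092, 0.0137]
tool_rot: [0.531, 0.468, 0.53, -0.467]
ft_force: [-0.5, -0.2, 0.1]
width: 0.0001
```

```bash
cat >> h.py <<'E'
F=np.array([.4524,.1749]);ex=np.array([.9926,.1215]);ey=np.array([-.1215,.9926])
def ff(w): return np.concatenate([np.stack([(w[...,:2]-F)@ex,(w[...,:2]-F)@ey],-1),w[...,2:]],-1)
def shot(n,crop,fx,name):
    p=viewer.read_camera(n);a,b,c,d=crop
    cv2.imwrite("pics/"+name,cv2.resize(p["color"][a:b,c:d],None,fx=fx,fy=fx,interpolation=cv2.INTER_CUBIC)); return p
E
python3 - <<'E'
from h import *
p=shot("side",(165,275,300,440),5,"side2.png"); W=ff(cloud(p))
print(ff(np.array(manip.read_state()["tcp_pos"])))
c=p["color"].astype(int); blue=(c[...,0]>c[...,2]+60)&(abs(W[...,0])<.04)&(W[...,1]<-.04)
q=W[blue]; print(len(q),np.percentile(q,[3,50,97],0).round(4).tolist())
E
```

```text
[ 0.00142803 -0.18572852  0.01383894]
164 [[-0.0176, -0.377, 0.0033], [0.0114, -0.1427, 0.0095], [0.038, -0.0865, 0.0165]]
```

View pics/side2.png

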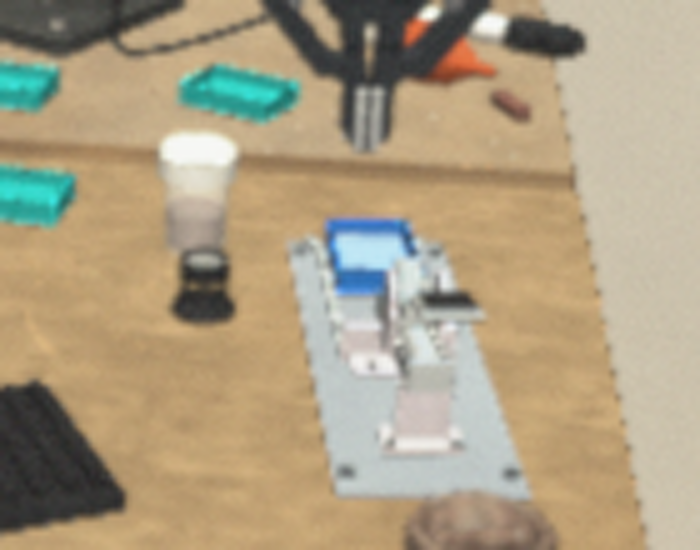

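```bash
python3 - <<'E'
from h import *
s=manip.read_state(); t=np.array(s["tcp_pos"]); print(t,s["joint_velocities"].round(3) if hasattr(s["joint_velocities"],"round") else "")
for n in("side","top"):
    p=viewer.read_camera(n);K=p["intrinsics"]
    def pj(w):
        c=rot(p["orientation"]).T@(np.asarray(w)-p["position"]); return (K@c)[:2]/c[2]
    for fy in(0,-.154,-.186):
        for x,z in((-.042,.003),(.042,.003)): print(n,fy,pj([*(F+ex*x+ey*fy),z]).round(1))
    print(n,"tcp",pj(t).round(1), "crop",(pj(t)-np.array([300,165]))*5)
    W=ff(cloud(p)); u,v=pj(t).astype(int)
    if n=="side":
        for vv in range(180,225,3): print(vv,W[vv,u].round(3))
cv2.imwrite("pics/top3.png",cv2.resize(p["color"][225:310,270:450],None,fx=4,fy=4,interpolation=cv2.INTER_CUBIC))
E
```

```text
[ 0.47638307 -0.00927749  0.01383894] [ 0.003 -0.004  0.003 -0.001 -0.002 -0.001  0.002]
side 0 [398.  239.9]
side 0 [362.6 239.4]
side -0.154 [389.  212.9]
side -0.154 [358.  212.5]
side -0.186 [387.4 208.1]
side -0.186 [357.2 207.7]
side tcp [372.  204.4] crop [359.91312159 196.95397779]
180 [ 0.01  -0.173  0.09 ]
183 [ 0.009 -0.173  0.082]
186 [ 0.008 -0.175  0.072]
189 [ 0.008 -0.174  0.064]
192 [ 0.007 -0.179  0.053]
195 [ 0.007 -0.174  0.046]
198 [-0.006 -0.279 -0.006]
201 [-0.003 -0.247 -0.002]
204 [-0.001 -0.23  -0.004]
207 [ 0.001 -0.204 -0.002]
210 [ 0.007 -0.152  0.012]
213 [ 0.009 -0.138  0.009]
216 [ 0.011 -0.117  0.01 ]
219 [ 0.014 -0.087  0.016]
222 [ 0.014 -0.087  0.007]
top 0 [292.5 289.3]
top 0 [288.9 256.4]
top -0.154 [352.5 282.3]
top -0.154 [348.4 249.5]
top -0.186 [364.9 280.8]
top -0.186 [360.7 248. ]
top tcp [363.  263.7] crop [315.04376314 493.73987484]
```

View pics/top3.png

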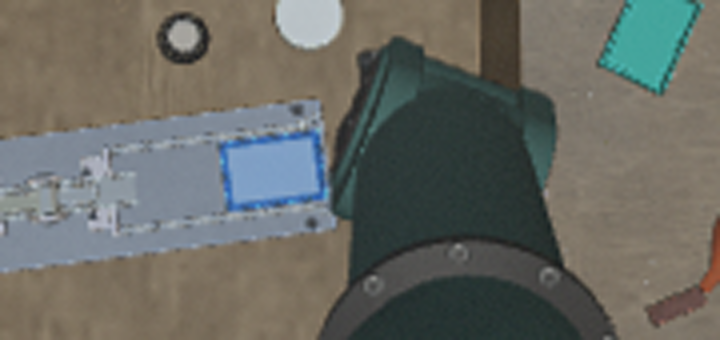

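```bash
python3 - <<'E'
from h import *
p=shot("side",(150,225,340,410),9,"side4.png"); W=ff(cloud(p))
for v in range(170,214,2):
    print(v,' '.join(f"{W[v,u,1]*1000:5.0f}/{W[v,u,2]*1000:3.0f}" for u in range(364,384,2)))
E
```

```text
170  -531/ -2  -535/ -4  -169/120  -168/120  -167/120  -496/ 10  -171/119  -171/119  -171/119  -416/ 37
172  -505/ -1  -516/ -5  -174/113  -169/114  -167/115  -494/  3  -171/114  -169/115  -167/115  -406/ 33
174  -192/101  -489/ -3  -169/108  -169/109  -171/108  -195/100  -172/108  -172/108  -169/109  -194/100
176  -174/101  -178/100  -178/100  -174/101  -176/100  -195/ 94  -176/101  -175/101  -184/ 98  -176/101
178  -174/ 95  -176/ 95  -173/ 96  -175/ 95  -171/ 97  -185/ 92  -175/ 95  -175/ 96  -179/ 94  -170/ 97
180  -174/ 90  -178/ 88  -178/ 88  -169/ 92  -174/ 90  -179/ 88  -175/ 90  -176/ 89  -181/ 88  -173/ 91
182  -405/ -1  -405/ -1  -176/ 83  -179/ 82  -179/ 82  -180/ 82  -174/ 84  -180/ 82  -411/ -3  -411/ -3
184  -391/ -3  -391/ -3  -177/ 77  -175/ 78  -174/ 78  -176/ 78  -177/ 78  -175/ 78  -391/ -2  -394/ -3
186  -371/ -2  -370/ -2  -180/ 70  -180/ 70  -176/ 72  -175/ 72  -177/ 72  -371/ -2  -379/ -5  -375/ -3
188  -357/ -4  -360/ -5  -177/ 66  -176/ 66  -178/ 65  -175/ 67  -179/ 65  -356/ -3  -355/ -2  -360/ -4
190  -338/ -3  -339/ -4  -177/ 60  -181/ 58  -171/ 62  -175/
[... 487 characters left out ...]
85/-15  -283/-14  -281/-13  -279/-12  -281/-12  -280/-12  -277/-11  -279/-12
202  -241/ -3  -239/ -2  -247/ -5  -237/ -1  -239/ -2  -241/ -2  -241/ -2  -242/ -3  -245/ -4  -247/ -4
204  -221/ -1  -227/ -3  -229/ -4  -225/ -2  -223/ -1  -229/ -3  -225/ -2  -230/ -4  -224/ -1  -229/ -3
206  -213/ -3  -210/ -2  -208/ -1  -207/ -0  -209/ -1  -209/ -1  -212/ -2  -213/ -2  -208/ -1  -210/ -1
208  -196/ -2  -193/ -1  -200/ -3  -200/ -4  -198/ -2  -200/ -3  -198/ -3  -200/ -3  -201/ -3  -195/ -1
210  -182/ -2  -154/ 11  -150/ 12  -150/ 13  -151/ 12  -146/ 15  -152/ 12  -151/ 13  -155/ 11  -182/ -1
212  -169/ -2  -150/  7  -145/  9  -145/  9  -145/  9  -145/  9  -148/  8  -144/ 10  -152/  6  -169/ -1
```

View pics/side4.png

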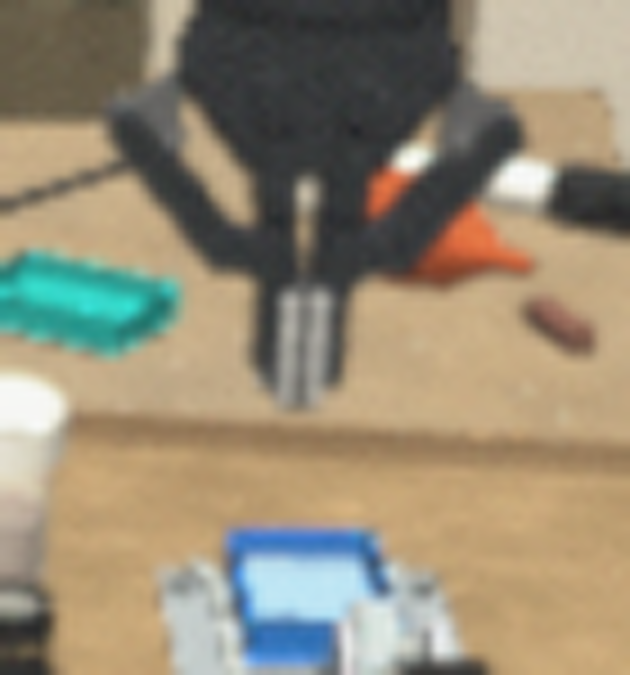

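The fingers (centred at crop (303,350), ends at row 405, pixel row 195) read about 45 mm up in depth, while the state says z = 0.014. I'll go down gently and watch the force.

Emit:
step_arm(commands=[[0.004,0,0,0,0,0],[0.004,0,0,0,0,0],[0.002,0,0,0,0,0],[0,0,0,0,0,0],[0,0,0,0,0,0]])

```text
time: 5.5
tcp_pos: [0.4755, -0.0096, 0.0028]
tool_rot: [0.53, 0.467, 0.531, -0.468]
ft_force: [0.0, -0.3, -0.3]
width: 0.0001
```

```bash
python3 - <<'E'
from h import *
s=manip.read_state(); print(s["tcp_pos"],s["joint_positions"],s["width"])
p=viewer.read_camera("side"); W=ff(cloud(p))
for v in range(180,212,2):
    print(v,' '.join(f"{W[v,u,1]*1000:5.0f}/{W[v,u,2]*1000:3.0f}" for u in range(366,380,2)))
E
```

```text
[ 0.47551387 -0.00956081  0.00283003] [-0.20498276  0.64598353  0.1760497   2.28713964 -0.45876011  0.24042787
  0.50924681] 6.92759360368464e-05
180  -177/ 89  -179/ 88  -173/ 90  -175/ 90  -194/ 83  -175/ 90  -170/ 92
182  -171/ 85  -179/ 82  -171/ 85  -173/ 85  -185/ 80  -176/ 84  -176/ 84
184  -179/ 76  -180/ 76  -175/ 78  -171/ 80  -177/ 78  -175/ 78  -174/ 79
186  -372/ -3  -177/ 71  -177/ 72  -180/ 70  -179/ 71  -178/ 72  -181/ 71
188  -357/ -4  -178/ 65  -180/ 65  -174/ 67  -176/ 66  -176/ 66  -359/ -4
190  -336/ -2  -179/ 59  -179/ 59  -174/ 61  -174/ 61  -181/ 59  -340/ -3
192  -321/ -3  -177/ 54  -180/ 53  -177/ 54  -176/ 55  -178/ 54  -316/ -1
194  -303/ -3  -179/ 48  -180/ 47  -176/ 49  -173/ 50  -180/ 47  -309/ -4
196  -286/ -2  -177/ 42  -178/ 42  -176/ 43  -177/ 43  -179/ 42  -292/ -4
198  -283/ -7  -286/ -9  -178/ 36  -173/ 38  -174/ 38  -278/ -5  -277/ -5
200  -253/ -1  -282/-13  -281/-13  -281/-13  -282/-13  -279/-12  -276/-10
202  -235/  0  -240/ -2  -239/ -2  -240/ -2  -241/ -2  -241/ -2  -243/ -3
204  -228/ -3   nan/nan  -222/ -1  -225/ -2  -226/ -2  -225/ -2  -222/ -0
206  -214/ -4  -210/ -2  -210/ -2  -212/ -3  -213/ -3  -211/ -2  -213/ -3
208  -200/ -4  -198/ -3  -192/  0  -198/ -2  -194/ -1  -196/ -2  -194/ -1
210  -151/ 12  -151/ 12  -151/ 12  -151/ 12  -153/ 11  -152/ 12  -155/ 11
```

Emit:
step_arm(commands=[[0.004,0,0,0,0,0],[0.004,0,0,0,0,0],[0.004,0,0,0,0,0],[0,0,0,0,0,0],[0,0,0,0,0,0]])

```text
time: 6.05
tcp_pos: [0.4755, -0.0095, -0.0092]
tool_rot: [0.53, 0.467, 0.531, -0.468]
ft_force: [-0.6, -0.7, -0.9]
width: 0.0002
```

```bash
cat > t.py <<'E'
from h import *
s=manip.read_state(); print(s["tcp_pos"],s["ft_force"],ff(np.array(s["tcp_pos"])))
p=viewer.read_camera("side"); W=ff(cloud(p))
for v in range(192,226,2):
    print(v,' '.join(f"{W[v,u,0]*1000:4.0f}/{W[v,u,1]*1000:4.0f}/{W[v,u,2]*1000:3.0f}" for u in range(362,384,2)))
E
python3 t.py
```

```text
[ 0.47550625 -0.00952616 -0.0091993 ] [-0.60288    -0.71088105 -0.91338728] [ 0.00052749 -0.18586881 -0.0091993 ]
192   18/-320/ -3   11/-322/ -4    6/-317/ -1   16/-176/ 54   10/-178/ 54    5/-173/ 56   -1/-175/ 55   -7/-180/ 53  -32/-320/ -2  -38/-323/ -3  -44/-320/ -2
194   19/-299/ -1   12/-307/ -4    7/-303/ -3   15/-177/ 48   10/-178/ 48    4/-176/ 49   -1/-172/ 50   -7/-178/ 48  -30/-304/ -2  -37/-308/ -4  -42/-305/ -3
196   20/-287/ -3   14/-286/ -2    8/-288/ -3   15/-177/ 42    9/-178/ 42    4/-175/ 43   -1/-171/ 45   -7/-177/ 43  -29/-293/ -4  -34/-291/ -4  -41/-292/ -4
198   20/-284/ -8   14/-282/ -7    8/-285/ -8   15/-177/ 37    9/-178/ 36    4/-174/ 38   -2/-174/ 38   -7/-178/ 36  -28/-282/ -7  -33/-277/ -4  -39/-279/ -5
200   23/-253/ -2   17/-250/ -0   11/-254/ -2   14/-178/ 30    9/-173/ 32    3/-178/ 30   -2/-172/ 33   -8/-177/ 31  -27/-276/-10  -34/-280/-12  -40/-281/-12
202   24/-236/ -1   18/-239/ -2   12/-240/ -2    7/-238/ -1    9/-174/ 26  nan/ nan/nan   -2/-175/ 26  -17/-242/ -3  -22/-240/ -2  -28/-238/ -1  -34/-240/ -2
204   25/-223/ -1   19/-225/ -2   14/-
[... 999 characters left out ...]
  3/-117/ 11   -2/-118/ 10   -8/-121/  9  -14/-123/  8  -18/-114/ 12
218   34/-120/  3   29/-116/  5   25/-108/  8   19/-108/  9   14/-110/  8    9/-105/ 10    4/-108/  9   -1/-106/ 10    8/  -6/ 57    4/  -4/ 58   -1/  -2/ 59
220   35/-109/  2   30/-102/  6   25/-104/  5   21/ -89/ 12   16/ -88/ 12   11/ -86/ 13    7/ -83/ 15    1/ -86/ 13   12/  22/ 65    4/   3/ 56   -0/   1/ 55
222   35/-100/  1   30/ -97/  2   25/ -97/  2   21/ -91/  5   16/ -90/  6   11/ -84/  9    6/ -88/  7    1/ -89/  6   13/  30/ 64    7/  22/ 60    2/  21/ 59
224   37/ -83/  3   32/ -84/  3   27/ -81/  4   21/ -90/ -0   16/ -89/  1   10/ -90/  0    5/ -89/  1   16/  22/ 55   13/  31/ 59    7/  25/ 56   12/  88/ 87
```

Again no contact, and the tip reads about 26 mm up. The tool's real tip is about 34 mm above the reported TCP, so I use the camera heights.

Emit:
step_arm(commands=[[0.004,0,0,0,0,0],[0.004,0,0,0,0,0],[0.004,0,0,0,0,0],[0.003,0,0,0,0,0],[0,0,0,0,0,0],[0,0,0,0,0,0]])

```text
time: 6.7
tcp_pos: [0.4756, -0.0095, -0.0241]
tool_rot: [0.53, 0.468, 0.531, -0.468]
ft_force: [0.4, 0.0, -0.0]
width: -0.0003
```

```bash
python3 t.py | head -13
```

```text
[ 0.47558852 -0.009537   -0.02412716] [ 0.39722311  0.01259407 -0.02899901] [ 0.00060783 -0.18588958 -0.02412716]
192   32/-174/ 55   27/-168/ 57   21/-175/ 55   16/-172/ 56   10/-176/ 54    5/-176/ 55   -0/-171/ 57   -6/-174/ 56  -11/-175/ 55  -18/-182/ 53  -22/-174/ 56
194   19/-304/ -3   13/-305/ -3    7/-301/ -2   15/-174/ 49   10/-174/ 49    5/-173/ 50   -1/-173/ 50   -6/-173/ 50  -12/-178/ 48  -36/-303/ -2  -42/-304/ -2
196   20/-287/ -3   14/-286/ -2    8/-285/ -2   14/-180/ 41    9/-176/ 43    5/-171/ 45   -1/-173/ 44   -7/-179/ 42  -28/-290/ -3  -34/-288/ -2  -40/-285/ -1
198   20/-283/ -8   14/-285/ -8    8/-286/ -9   14/-178/ 36    9/-178/ 36    4/-174/ 38   -2/-175/ 37   -7/-178/ 36  -28/-283/ -7  -33/-277/ -4  -39/-282/ -6
200   23/-253/ -1   17/-256/ -3   11/-259/ -4   14/-179/ 30    9/-172/ 33    4/-172/ 33   -2/-176/ 31  nan/ nan/nan  -27/-278/-11  -33/-277/-11  -39/-275/-10
202   24/-240/ -2   18/-239/ -2   12/-242/ -3   14/-180/ 23    9/-171/ 27    3/-173/ 26   -2/-175/ 26   -8/-177/ 25  -22/-239/ -1  -28/-240/ -2  -34/-241/ -2
204   25/-225/ -2   20/-223/ -1   13/-
[... 209 characters left out ...]
 -3/-173/ 15  -14/-214/ -3  -20/-215/ -4  -25/-210/ -1  -30/-210/ -1
208   28/-192/ -0   22/-195/ -1   16/-196/ -2   10/-198/ -3    5/-197/ -2   -0/-194/ -1   -4/-178/  6  -12/-199/ -3  -17/-195/ -1  -23/-200/ -3  -29/-197/ -2
210   29/-183/ -2   23/-181/ -1   21/-152/ 11   16/-149/ 13   10/-150/ 13    5/-147/ 14   -0/-150/ 13   -6/-151/ 12  -11/-152/ 12  -16/-149/ 14  -27/-183/ -1
212   29/-171/ -3   24/-169/ -2   21/-150/  6   16/-147/  8   11/-144/  9    5/-148/  8   -0/-147/  8   -6/-146/  9  -11/-143/ 10  -17/-150/  7  -25/-169/ -2
214   32/-143/  4   26/-148/  1   24/-119/ 15   17/-132/  9   12/-135/  8    7/-130/ 10    1/-133/  9   -4/-131/ 10   -9/-132/  9  -17/-146/  3  -18/-119/ 15
```

Emit:
step_arm(commands=[[0.002,0,-0.004,0,0,0],[0,0,-0.006,0,0,0],[0,0,-0.006,0,0,0],[0,0,-0.005,0,0,0],[0,0,-0.005,0,0,0],[0,0,-0.005,0,0,0],[0,0,-0.005,0,0,0],[0,0,-0.005,0,0,0],[0,0,-0.005,0,0,0],[0,0,-0.005,0,0,0],[0,0,-0.005,0,0,0],[0,0,0,0,0,0]])

```text
time: 7.95
tcp_pos: [0.4685, 0.0471, -0.026]
tool_rot: [0.531, 0.467, 0.531, -0.467]
ft_force: [0.5, -0.2, -0.7]
width: -0.0003
```

```bash
cat > b.py <<'E'
import sys
from h import *
s=manip.read_state(); print(s["time"],s["ft_force"].round(1) if hasattr(s["ft_force"],"round") else s["ft_force"],ff(np.array(s["tcp_pos"])).round(4))
p=shot("side",(165,275,300,440),5,sys.argv[1]); W=ff(cloud(p))
for v in range(200,238,2):
    print(v,' '.join(f"{W[v,u,0]*1000:4.0f}/{W[v,u,1]*1000:4.0f}/{W[v,u,2]*1000:3.0f}" for u in range(362,380,3)))
E
python3 b.py side5.png
```

```text
7.95 [ 0.5 -0.2 -0.7] [ 0.0005 -0.1288 -0.026 ]
200   23/-256/ -3   29/-116/ 56   21/-122/ 54   14/-116/ 56    5/-119/ 55   -2/-118/ 55
202   24/-235/ -0   28/-119/ 49   20/-122/ 48   13/-115/ 51    6/-115/ 51   -3/-122/ 48
204   25/-226/ -3   17/-223/ -1    8/-225/ -2   12/-120/ 43    5/-119/ 44   -3/-116/ 45
206   27/-209/ -1   17/-214/ -4    9/-209/ -1   12/-121/ 37    5/-116/ 39   -3/-116/ 39
208   28/-192/ -0   19/-192/ -0   11/-196/ -2   12/-122/ 31    4/-120/ 32   -3/-114/ 35
210   29/-183/ -2   20/-185/ -3   12/-180/ -1   11/-123/ 25    4/-118/ 27   -4/-117/ 28
212   29/-171/ -3   22/-166/ -1   13/-172/ -3   10/-125/ 18    4/-117/ 22   -4/-117/ 22
214   32/-144/  3   23/-149/  1   19/-120/ 14   11/-115/ 17    3/-116/ 16   -5/-123/ 14
216   32/-136/  1   24/-137/  0   19/-115/ 11   11/-116/ 11    4/-112/ 12   -5/-114/ 12
218   33/-125/  0   25/-125/  0   19/-110/  7   12/-107/  9    4/-107/  9   -4/-109/  8
220   34/-110/  1   27/-103/  5   21/ -94/  9   13/ -97/  8    5/ -96/  9   14/  20/ 64
222   36/ -97/  2   28/ -96/  2   20/ -99/  1   14/ -84/  9    6/ -86/  8   14/  23/ 60
224   36/ -87/  1   30/ -77/  6   25/ -56/ 16   15/ -72/  9    7/ -73/  8   14/  27/ 57
226   37/ -76/  1   30/ -75/  2   25/ -52/ 13   17/ -52/ 13   10/ -51/ 14   14/  28/ 53
228   38/ -64/  1   31/ -64/  1   24/ -53/  7   17/ -55/  6   10/ -51/  8   14/  28/ 48
230   39/ -50/  3   31/ -56/ -0   29/ -15/ 20   22/ -13/ 21   14/ -17/ 20   14/  32/ 44
232   40/ -41/  2   33/ -41/  2   29/ -14/ 16   21/ -14/ 16   14/ -14/ 16   14/  35/ 41
234   41/ -30/  2   33/ -33/  1   28/ -17/  9   21/ -14/ 10   14/ -14/ 10   14/  33/ 35
236   42/ -19/  2   34/ -23/  0   28/ -17/  3   21/ -14/  5   14/ -14/  5   13/  35/ 31
```

View pics/side5.png

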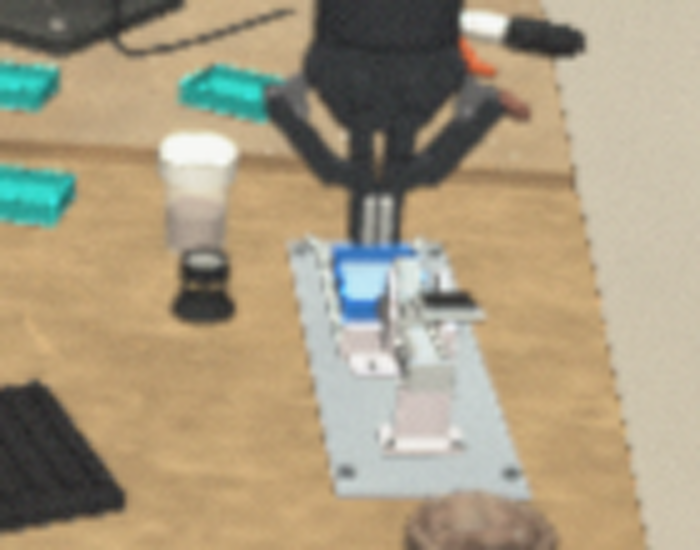

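The fingers (crop (378,220)) are pushing the blue box (crop (370,280)). Its front end is at y ≈ -53 and the stop at -15, so about 38 mm remain.

Emit:
step_arm(commands=[[0,0,-0.005,0,0,0],[0,0,-0.005,0,0,0],[0,0,-0.005,0,0,0],[0,0,-0.005,0,0,0],[0,0,-0.005,0,0,0],[0,0,-0.004,0,0,0],[0,0,-0.003,0,0,0],[0,0,-0.002,0,0,0],[0,0,0,0,0,0]])

```text
time: 8.9
tcp_pos: [0.4643, 0.0803, -0.026]
tool_rot: [0.53, 0.467, 0.531, -0.467]
ft_force: [-0.2, 0.6, 0.5]
width: -0.0002
```

Emit:
step_arm(commands=[[0,0,-0.001,0,0,0],[0,0,-0.001,0,0,0],[0,0,-0.001,0,0,0]])

```text
time: 9.2
tcp_pos: [0.4646, 0.081, -0.0259]
tool_rot: [0.531, 0.468, 0.529, -0.468]
ft_force: [0.1, -5.9, -1.1]
width: -0.0002
```

Emit:
step_arm(commands=[[0,0,-0.001,0,0,0],[0,0,-0.001,0,0,0]])

```text
time: 9.4
tcp_pos: [0.4647, 0.081, -0.0259]
tool_rot: [0.531, 0.468, 0.528, -0.469]
ft_force: [1.2, -9.8, 0.1]
width: -0.0004
```

The box meets the stop, with force rising to 10 N. I back off and rise.

Emit:
step_arm(commands=[[0,0,0.002,0,0,0],[0,0,0.004,0,0,0],[0,0,0.01,0,0,0],[0,0,0.015,0,0,0],[-0.02,0,0,0,0,0],[-0.03,0,0,0,0,0],[-0.04,0,0,0,0,0],[-0.04,0,0,0,0,0],[-0.03,0,0,0,0,0],[0,0,0,0,0,0],[0,0,0,0,0,0]])

```text
time: 10.5
tcp_pos: [0.4676, 0.0543, 0.1344]
tool_rot: [0.531, 0.468, 0.531, -0.467]
ft_force: [0.1, 0.1, -0.2]
width: -0.0001
```

```bash
python3 b.py side6.png; python3 - <<'E'
from h import *
p=viewer.read_camera("top"); W=ff(cloud(p)); c=p["color"].astype(int)
m=(W[...,2]>.08)&(W[...,1]>.08)&(W[...,1]<.13)&(abs(W[...,0])<.03)
q=W[m]; print("pad",len(q),np.percentile(q,[3,50,97],0).round(4).tolist())
print(cv2.minAreaRect(q[:,:2].astype(np.float32)*1000))
b=(c[...,0]>c[...,2]+50)&(abs(W[...,0])<.03)&(W[...,1]<-.02)&(W[...,1]>-.16); q=W[b]; print("box",len(q),np.percentile(q,[3,50,97],0).round(4).tolist())
E
```

```text
10.5 [ 0.1  0.1 -0.2] [ 0.0004 -0.1215  0.1344]
200   23/-257/ -3   14/-256/ -3    2/-284/-14   -7/-281/-13  -16/-280/-12  -25/-279/-12
202   24/-240/ -2   16/-238/ -1    7/-238/ -1   -2/-237/ -1  -12/-246/ -4  -20/-240/ -2
204   25/-225/ -2   16/-226/ -3    8/-228/ -3   -1/-224/ -2   -9/-223/ -1  -18/-224/ -1
206   26/-215/ -4   18/-209/ -2    9/-212/ -3    1/-211/ -2   -8/-214/ -3  -16/-211/ -2
208   27/-197/ -3   19/-194/ -1   11/-197/ -2    2/-196/ -2   -6/-198/ -3  -15/-196/ -1
210   29/-180/ -1   20/-184/ -3   12/-183/ -2    3/-185/ -3   -5/-182/ -2  -13/-182/ -1
212   30/-168/ -2   22/-167/ -1   13/-167/ -1    5/-172/ -3   -4/-171/ -2  -11/-167/ -1
214   32/-141/  4   23/-151/ -0   15/-150/  1    7/-149/  2   -1/-151/  0  -10/-155/ -1
216   32/-136/  1   24/-136/  1   16/-136/  1    8/-136/  1    0/-136/  1   -8/-137/  1
218   33/-125/  0   25/-126/ -0   17/-126/  0    9/-125/  1    2/-125/  1   -6/-123/  2
220   35/-110/  1   28/-101/  6   22/ -82/ 15   14/ -83/ 15    6/ -86/ 14   15/  25/ 66
222   35/-100/  1   29/ -89/  6   22/ -83/  9   14/ -83/  9    7/ -80/ 11   14/  23/
[... 192 characters left out ...]
0/  3   30/ -67/ -0   25/ -49/  9   18/ -49/  9   10/ -50/  9   14/  31/ 49
230   39/ -54/  1   31/ -55/  0   28/ -17/ 19   22/ -14/ 21   14/ -18/ 19   14/  34/ 45
232   40/ -43/  0   33/ -40/  2   29/ -12/ 17   21/ -15/ 15   14/ -15/ 15   14/  33/ 40
234   41/ -31/  1   33/ -32/  1   28/ -17/  9   21/ -15/ 10   14/ -15/ 10   14/  36/ 36
236   42/ -19/  2   35/ -19/  2   28/ -16/  4   21/ -14/  5   13/ -15/  5   14/  36/ 31
pad 161 [[-0.014, 0.083, 0.087], [-0.0017, 0.0985, 0.0941], [0.01, 0.1148, 0.0996]]
((-2.065673828125, 98.2939682006836), (25.663944244384766, 35.46213150024414), 1.706906795501709)
box 362 [[-0.0207, -0.0774, 0.0026], [0.0016, -0.0519, 0.0112], [0.0212, -0.0224, 0.0219]]
```

View pics/side6.png

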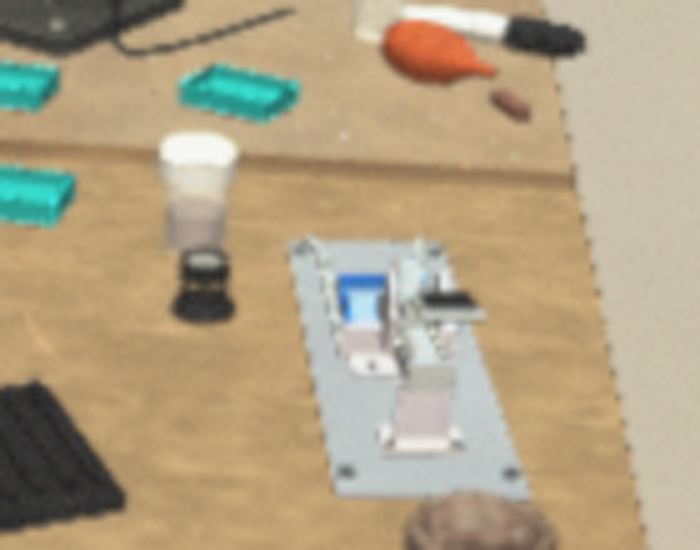

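The box sits home under the chute: its back end is at y ≈ -82 and its centre at about (355,300) in the crop. Now I move over the pad.

Emit:
step_arm(commands=[[0,-0.002,-0.032,0,0,0],[0,0,-0.032,0,0,0],[0,0,-0.032,0,0,0],[0,0,-0.032,0,0,0],[0,0,-0.032,0,0,0],[0,0,-0.032,0,0,0],[0,0,-0.032,0,0,0],[0.02,0,0,0,0,0],[0.02,0,0,0,0,0],[0,0,0,0,0,0],[0,0,0,0,0,0]])

```text
time: 11.7
tcp_pos: [0.4368, 0.2749, 0.0929]
tool_rot: [0.53, 0.467, 0.53, -0.469]
ft_force: [0.2, -0.2, 0.3]
width: 0.0
```

```bash
python3 - <<'E'
from h import *
s=manip.read_state(); print(s["time"],ff(np.array(s["tcp_pos"])).round(4))
p=shot("side",(150,270,310,440),6,"side7.png"); W=ff(cloud(p))
for v in range(190,232,2):
    print(v,' '.join(f"{W[v,u,0]*1000:4.0f}/{W[v,u,1]*1000:4.0f}/{W[v,u,2]*1000:3.0f}" for u in range(378,399,3)))
E
```

```text
11.7 [-0.0033  0.1012  0.0929]
190   29/ 115/174   23/ 114/174   17/ 110/173   11/ 112/173    5/ 112/174   -4/  93/166   -6/ 115/175
192  -32/-321/ -3   23/ 114/170   16/ 108/167   11/ 114/170    5/ 112/169   -4/  94/162   -7/ 113/170
194  -29/-300/ -1  -39/-302/ -1  -49/-309/ -4   11/ 114/166    6/ 118/167   -4/  99/160   -7/ 116/167
196  -28/-287/ -2  -37/-285/ -1  -46/-288/ -2   10/ 109/159    5/ 113/161   -2/ 111/160   -8/ 110/160
198  -27/-280/ -5  -36/-275/ -4  -45/-277/ -4   10/ 110/155    5/ 115/158   -2/ 112/156   -8/ 111/156
200  -27/-277/-11  -36/-277/-11  -45/-275/-10    9/ 108/150    4/ 114/153   -2/ 114/153   -8/ 113/153
202  -22/-240/ -2  -32/-247/ -4  -40/-239/ -1    9/ 110/147    4/ 114/149   -3/ 110/147   -9/ 110/147
204  -21/-229/ -3  -29/-224/ -1  -38/-228/ -2    9/ 110/143    3/ 110/143   -3/ 112/144   -9/ 111/143
206  -20/-216/ -4  -28/-213/ -2  -36/-211/ -2    8/ 110/138    3/ 111/139   -3/ 114/140  -10/ 108/138
208  -17/-196/ -1  -26/-197/ -2  -35/-200/ -3    8/ 109/133    2/ 111/134   -4/ 112/135  -10/ 107/133
210  -16/-183/ -2  -25/-185/ -3  -32/-181/ -0  -4
[... 372 characters left out ...]
/ 55    1/  -3/ 58  -24/-119/  4  -33/-128/  0  -42/-131/ -1  -50/-132/ -2  -58/-131/ -1
220   12/  24/ 66    2/   4/ 57  -18/ -79/ 17   -9/  19/ 64  -40/-118/ -1  -48/-119/ -2  -57/-123/ -3
222   13/  29/ 63    4/  16/ 57   -3/  19/ 59   -9/  23/ 61  -38/-102/  1  -47/-111/ -4  -55/-110/ -3
224   12/  28/ 58    5/  24/ 56    9/  96/ 91    3/  95/ 90   -3/  96/ 91  -10/  94/ 90  -53/ -97/ -2
226   12/  32/ 55    6/  35/ 56   11/ 106/ 91    6/ 113/ 95   -0/ 113/ 95   -6/ 113/ 95  -51/ -84/ -2
228   12/  33/ 50    6/  36/ 52   12/ 116/ 92    6/ 114/ 91    0/ 118/ 93   -6/ 116/ 92  -12/ 116/ 92
230   12/  35/ 46    5/  31/ 44   -2/  31/ 44   -9/  30/ 44  -24/ -16/ 21  -39/ -57/  0  -47/ -59/ -0
```

View pics/side7.png

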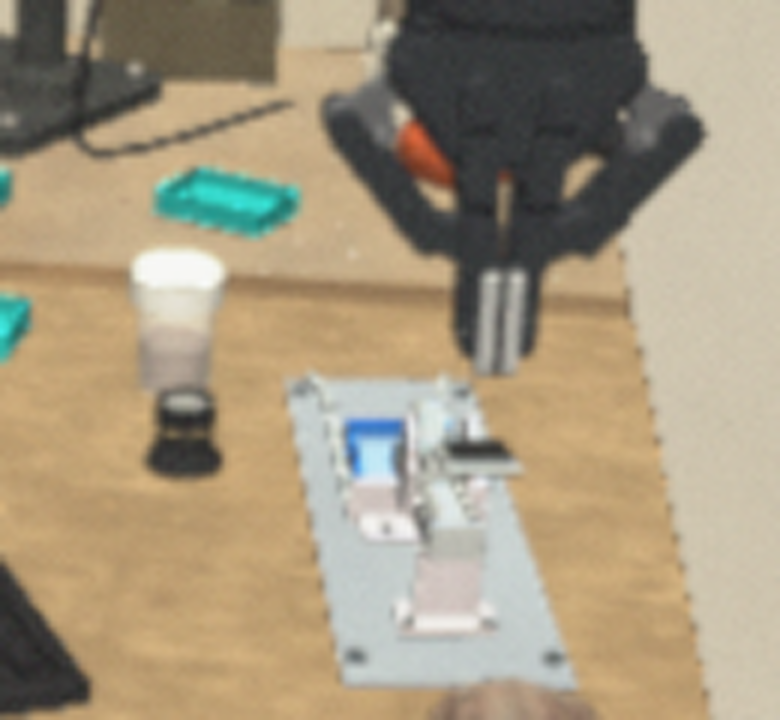

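The fingertips (crop (497,370)) hang about 32 mm above the pad (crop (482,455)) and line up with it. Now I press.

Emit:
step_arm(commands=[[0.012,0,-0.001,0,0,0],[0.012,0,-0.001,0,0,0],[0.006,0,0,0,0,0],[0.006,0,-0.001,0,0,0],[0.006,0,-0.001,0,0,0],[0.006,0,-0.001,0,0,0],[0.006,0,-0.001,0,0,0],[0.005,0,-0.001,0,0,0]])

```text
time: 12.55
tcp_pos: [0.4368, 0.2842, 0.0349]
tool_rot: [0.53, 0.468, 0.531, -0.467]
ft_force: [-1.8, 2.0, 5.0]
width: -0.0001
```

Emit:
step_arm(commands=[[0.003,0,-0.001,0,0,0],[0.002,0,-0.001,0,0,0],[0.002,0,0,0,0,0]])

```text
time: 12.85
tcp_pos: [0.4367, 0.2851, 0.028]
tool_rot: [0.531, 0.468, 0.53, -0.467]
ft_force: [-2.5, 1.7, 11.7]
width: -0.0003
```

Emit:
step_arm(commands=[[0.001,0,0,0,0,0],[0.001,0,0,0,0,0],[0,0,0,0,0,0]])

```text
time: 13.15
tcp_pos: [0.4368, 0.2851, 0.0276]
tool_rot: [0.53, 0.468, 0.531, -0.467]
ft_force: [-3.4, 1.8, 20.4]
width: -0.0001
```

The end stop is reached (20 N, tip about 62 mm up). I hold and look.

Emit:
step_arm(commands=[[0,0,0,0,0,0],[0,0,0,0,0,0],[0,0,0,0,0,0],[0,0,0,0,0,0],[0,0,0,0,0,0],[0,0,0,0,0,0],[0,0,0,0,0,0],[0,0,0,0,0,0],[0,0,0,0,0,0],[0,0,0,0,0,0],[0,0,0,0,0,0],[0,0,0,0,0,0]])

```text
time: 14.35
tcp_pos: [0.4368, 0.2851, 0.0276]
tool_rot: [0.53, 0.468, 0.531, -0.467]
ft_force: [-2.7, 1.7, 19.0]
width: 0.0001
```

```bash
python3 - <<'E'
from h import *
for n in("top","side"):
    p=viewer.read_camera(n); W=ff(cloud(p))
    for d in viewer.trace(p,"ball_1"):
        q=W[d["mask"]]; print(n,round(d["confidence"],2),np.round(d["rect"]),np.nanmedian(q,0).round(3))
    if n=="top": a=cv2.resize(p["color"][245:300,240:360],None,fx=6,fy=6,interpolation=cv2.INTER_CUBIC)
    else: b=cv2.resize(p["color"][205:250,340:410],None,fx=6,fy=6,interpolation=cv2.INTER_CUBIC)
b=cv2.copyMakeBorder(b,0,0,0,720-b.shape[1],cv2.BORDER_CONSTANT)
cv2.imwrite("pics/hold.png",np.vstack([a,b])[:600])
E
```

```text
top 0.66 [250. 249. 355. 291.] [-0.001 -0.012  0.005]
```

View pics/hold.png

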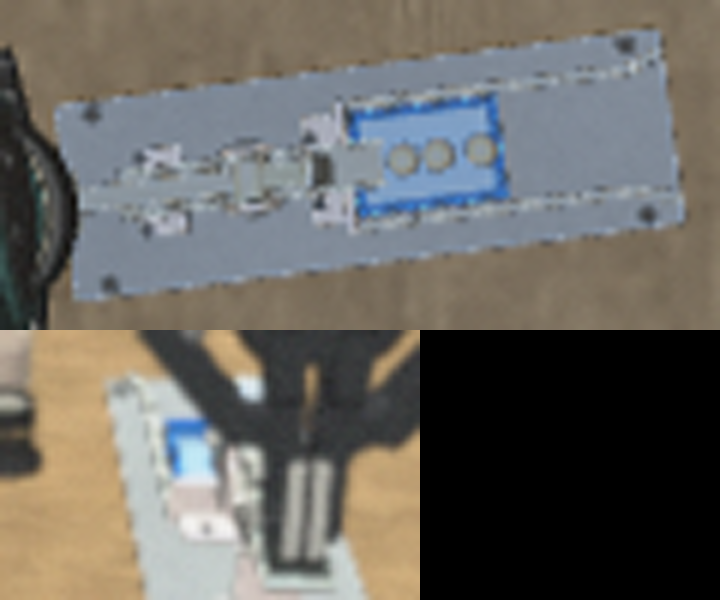

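Three balls lie in the box (top crop at (403,158), (439,155), (481,150)). Release.

Emit:
step_arm(commands=[[-0.01,0,0,0,0,0],[-0.015,0,0.003,0,0,0],[-0.015,0,0.003,0,0,0],[-0.02,0,0,0,0,0],[-0.03,0,0,0,0,0],[-0.04,0,0,0,0,0],[-0.03,0,-0.03,0,0,0],[0,0,-0.04,0,0,0],[0,0,-0.04,0,0,0],[0,0,-0.04,0,0,0],[0,0,0,0,0,0],[0,0,0,0,0,0]])

```text
time: 15.75
tcp_pos: [0.4178, 0.4276, 0.1849]
tool_rot: [0.531, 0.466, 0.53, -0.468]
ft_force: [0.5, -0.7, -0.8]
width: 0.0003
```

```bash
python3 - <<'E'
from h import *
s=manip.read_state(); print(s["time"],s["ft_force"],ff(np.array(s["tcp_pos"])).round(3))
p=viewer.read_camera("top"); W=ff(cloud(p))
cv2.imwrite("pics/end.png",cv2.resize(p["color"][235:310,215:360],None,fx=5.5,fy=5.5,interpolation=cv2.INTER_CUBIC)[:,:798])
p=viewer.read_camera("side"); W=ff(cloud(p))
for W in(W,):
    m=(W[...,2]>.055)&(W[...,2]<.12)&(W[...,1]>.085)&(W[...,1]<.13)&(abs(W[...,0])<.02)
    q=W[m]; print("pad",len(q),np.percentile(q,[3,50,97],0).round(4).tolist())
    m=(W[...,2]>.008)&(W[...,2]<.025)&(W[...,1]>-.1)&(W[...,1]<-.06)&(abs(W[...,0])<.02); print("box back",np.percentile(W[m][:,1],[3,50,97]).round(4))
for t in("jar","mortar","loupe"):
    for d in viewer.trace(p,t)[:1]: print(t,np.round(d["rect"]))
E
```

```text
15.75 [ 0.5342242  -0.67796388 -0.81127694] [-0.004  0.255  0.185]
pad 72 [[-0.0104, 0.0855, 0.0878], [0.0017, 0.1097, 0.0923], [0.0128, 0.117, 0.0952]]
box back [-0.0848 -0.0779 -0.0618]
jar [331. 190. 345. 215.]
mortar [380. 263. 410. 288.]
loupe [331. 216. 348. 231.]
```

View pics/end.png

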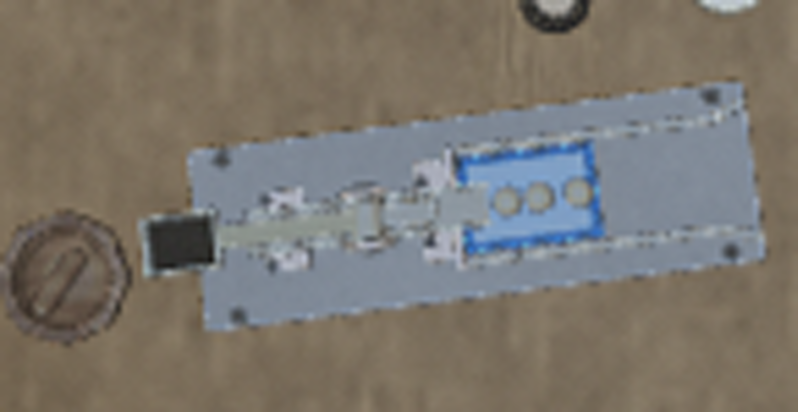

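Three balls are in the home box ((506,200), (540,197), (578,193)). The pad at (181,242) is back up at its rest height, and the arm is clear. I'm handing in.

```bash
python3 -c "
from h import *
print(order.hand_in())"
```

```text
the job is handed in; nothing more can be done
None
```

I drew the charge and handed the job in at about 16 s of the 42 s allowed. The interface reports no verdict.

**What I did:** With the fingers shut, I pushed the blue parts box along its rails until it met the stop, where the force rose to about 10 N. I pressed the lever pad once to its end stop (about 20 N), held it for over a second, then let it up and moved the arm clear.

**Last checks:**
- **Balls:** the top picture shows three balls in the box and none outside it. Balls 4 and 5 stay hidden in the chute, so I infer from the ball count that they are behind the gate.
- **Box:** its outer end is at about y = -80 to -85 mm by depth, which is home to within the measuring error.
- **Lever:** the pad is back at its rest height, about 92 mm.
- **Bystanders:** the jar, mortar and loupe are within about 5 pixels of where they started in the side view, which is no more than the tracing noise. I did not touch them.

**Disagreement:** the reported TCP height was about 34 mm lower than the fingertips really were. I used camera depth and contact force for heights instead, and the box push and the pad press both matched those.

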